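# Set the pitch reference to 442

## Robot

A 6-joint arm with a two-finger parallel gripper is mounted at the origin on the work surface. World frame = base frame: x ahead of the robot, y to its left, z up, the work surface at z = 0. Lengths are in m, angles in degrees, forces in N, time in s.
With the tool pointing down it reaches from about 0.35 to 0.875 m from the base axis. Payload 4.2 kg.
Tool frame: the origin (TCP) lies midway between the tips of the shut fingers; the grasp point (between the pads) lies 19 mm behind it; z points along the fingers, y is the line along which they close (so a half turn about z gives the same grasp; the last joint's range is limited). The gripper opens to 87 mm and grips with 3 to 60 N. Pads are 19 mm wide; open, the fingers measure 117 mm over their backs; the gripper's body (75 mm by 190 mm) begins 51 mm behind the grasp point.
Start: joints at [-57.032, 22.042, 0.453, 0, -68.411, -14.817], TCP at [0.195, -0.594, 0.223] pointing down, gripper open.
Joint ranges: [-179.83, 179.83], [-69.29, 118.12], [-61.27, 80.66], [-181.25, 117.63], [-171.15, -9.14], [-177.46, 177.46]. Speed limits (degrees/s): [159.86, 159.86, 180, 180, 180, 180].

## Interface

Orientations are given as [roll, pitch, yaw] about the fixed x, y, z axes, in that order (R = Rz(yaw) Ry(pitch) Rx(roll)).
In Python, from workcell import env gives the robot as it stands. The module is installed in compiled form; this text tells all that it offers. Calls block until the motion is done:
- env.goto(position, orientation): joint-space move of the TCP to a pose.
- env.move_straight(position, rotation=None, rate=0.15, force_limit=None): straight line of the TCP; rotation=None keeps the orientation; rate is the mean speed in m/s. With force_limit (N) it stops when the force on the tool has changed by that much, and returns True; else False.
- env.set_joints(angles): joint-space move.
- env.gripper_to(opening, grasp_force=None): opening from 0.0 (shut) to 1.0 (fully open); grasp_force is the grip in N (None keeps the last); returns when the fingers have stopped.
- env.dwell(seconds).
- env.inverse_kinematics(position, orientation): joint angles nearest the present ones, or None.
- env.read_state(): the state.
- env.grab_frame(name): name is "scene" or "top" or "wrist"; returns a dict with "image" (480x640x3 uint8, blue, green, red), "fx", "fy", "cx", "cy" (pixels), "D" ([k1, k2, p1, p2, k3] as OpenCV has them; the pictures are not rectified), "position" and "orientation" of the camera in the world. Camera axes: x right, y up, looking along -z (the intrinsics and any distortion apply to the point x, -y, -z); pixel columns grow to the right and rows downward; lengths in m; the calibration is good to about 2 mm. A picture is of the moment at which its call begins. There is no depth.
A pose or a line that the arm cannot do raises env.Unreachable and nothing moves.
- env.close_job(): hands the job in; it is judged then, once.
Trained networks look in a picture, given as the dict that the camera call returned (one of the last four; its "shot" number tells which), for a name from the list of things; names that differ only in an ending like _2 or _b are one class to them, and where a whole thing is asked for, a point or a joint stands for the part that bears it (a point fixed in the world has none). Each returns a list of dicts, best first, with "score" (0 to 1); they miss things now and then, are a little off and sometimes report something else, mostly with a low value. They report only what shows in the picture. A call takes as long as a camera call.
- env.search_frame(picture, thing): "xyz" ([x, y, z] in m, in world coordinates, good to about 4 mm: the middle of the surface that is visible of it).
- env.trace(picture, thing): "mask" (480x640 bool, what is visible of it).
The state is a dict: "clock": time; "joint_positions": joint angles; "qvel": joint speeds; "joint_torque": joint torques, N m; "position": TCP position; "tool_rot": TCP orientation; "force": force on the tool from outside, world axes, zero at the start; "wrist_torque": the same for the moment, N m; "opening": opening from 0.0 (shut) to 1.0 (fully open); "finger_force": force on a finger pad.
Only numpy, scipy, OpenCV 4.12 (cv2) and the standard library are available. Lean on these libraries where they do the work, as an engineer would, in place of code of your own. Each camera call takes 0.05 s, during which the arm holds its last target. There are 200 camera calls.

## Task

Reset the pitch reference on the bench to 442: roll its three thumbwheels until they show 4, 4 and 2 from left to right as read from the robot's side, each wheel sprung back up and locked on its number. Then push the green key fully down and let it go so that the new pitch is loaded. Work the wheels and key with a fingertip's force, without forcing anything, and leave the other things on the bench where they lie.

Things in the scene. Friction and masses are not known exactly. Their poses are not given: they have to be found in the camera images.
- console: Dark grey flat-topped pitch reference: 150 mm (x) by 236 mm (y), fixed to the bench. Origin: centre of its underside; -x faces the robot, +y is left as read from the robot. Deck 58 mm above the bench, cherrywood end cheeks 62 mm. On its line x = 0: black thumbwheels at y = +57 (hundreds), +19 (tens), -19 (units) mm, each in a 3 mm high bezel, and the green key at y = -78 mm; nothing else rises.
- hundreds (a joint): Angle of the left (hundreds) thumbwheel, rad: 0.6283 times the number shown on top, so 4 reads 2.513. White numerals 0 to 9 round the rim, read on top between two orange marks. The number rises as the wheel's top is rolled toward the console's -x (the robot), falls toward +x; 12.6 mm of rim travel per number; stops just below 0 and just above 9.
- tens (a joint): Angle of the middle (tens) thumbwheel, like hundreds: 4 reads 2.513. Each wheel has a press-to-turn lock: its axle is sprung straight down, 4.8 N to start it, 0.8 N more per mm. Over the first 2.5 mm a tooth holds the wheel; from there to the stop at 6 mm (9.6 N) it rolls freely, driven by the friction of whatever presses on it. Let go, it springs up, locked on the nearest number (2 deg play).
- units (a joint): Angle of the right (units) thumbwheel, like hundreds: 2 reads 1.257.
- hundreds_top (a point): Top of the rim of the hundreds wheel, middle of its width: at rest 70 mm above the bench, 12 mm above the deck, 9 mm above the bezel round its slot; axes as the console; goes down with the wheel when pressed. All wheels are 40 mm in diameter and 18 mm wide, axle level along the console's y.
- tens_top (a point): Top of the rim of the tens wheel, likewise.
- units_top (a point): Top of the rim of the units wheel, likewise.
- load_key (a joint): Travel of the green key, m: 0 up, 0.006 fully down; sprung, 1.5 N to start and 5 N fully down.
- load_key_top (a point): Centre of the top of the green key, a 26 mm round button that stands 18 mm above the deck (76 mm above the bench) in a black ring 44 mm across and 12 mm high; the top moves with the key.
- clamp: Bystander: small cast aluminium clamp with knurled screw, 72 by 28 mm, 97 mm high. Origin: centre of its underside.
- reed_plate_a: Bystander: dull brass reed plate, 101 by 27 by 1.6 mm. Origin: centre of its underside.
- reed_plate_b: Bystander: second brass reed plate, the same.
- plate_block: Bystander: green anodised plate block, 130 by 50 by 22 mm. Origin: centre of its underside.
- round_file: Bystander: steel round file with wooden handle, 245 mm long, 22 mm high, along its x. Origin: on the bench under its middle.
- comb: Bystander: cherrywood harmonica comb, 101 by 27 by 6.5 mm. Origin: centre of its underside.

How it is judged (in metres and radians):
On the way, in this order (a step that is already met when the one before it is completed fails the run):
1. the three wheels show 4, 4, 2 and are locked on their numbers (value of joint hundreds between 2.363 and 2.663 rad and value of joint tens between 2.363 and 2.663 rad and value of joint units between 1.107 and 1.407 rad and z of each of hundreds_top, tens_top, units_top in the frame of console above 0.0688 m), for 0.3 s.
2. the green key is pushed fully down (5 of its 6 mm or more) with 442 showing (value of joint load_key above 0.005 m and value of joint hundreds between 2.363 and 2.663 rad and value of joint tens between 2.363 and 2.663 rad and value of joint units between 1.107 and 1.407 rad), for 0.05 s.
At the end, for the whole second after the job is handed in: The wheels show 4, 4 and 2 (each within 0.15 rad of its number) and stand sprung up (tops within 1.2 mm of their rest height), the green key is back up (within 1 mm), and the bystanders lie within 25 mm of where they were (all of step 1 and value of joint load_key below 0.001 m); the robot touches nothing.
It fails at once if the console is forced: the fingers press on it, its wheels or its key with more than 45 N (contact force between the fingers and console above 45 N).
It fails at once if a bystander is moved more than 25 mm (distance of any of clamp, reed_plate_a, reed_plate_b, plate_block, round_file, comb from where it was at the start of the episode above 0.025 m).
It also fails if it takes over 64 s, if anything falls off the work surface, if the arm or the gripper's body presses on something with over 40 N, if the wrist force passes 120 N, or if a joint passes its speed limit or range.

## Working session

There is one attempt and no reset: what is moved stays moved. The work goes in short steps, each a Python script; the robot and the scene stay as the last script left them, time stands still between calls to the robot, and variables do not carry over. Pictures are saved under pics/ and viewed, at most 10 in all, crops included, and the job is handed in when it is done.

```bash
mkdir -p pics
python3 - <<'E'
from workcell import env
import cv2
for n in ("top","scene"):
    p=env.grab_frame(n); cv2.imwrite(f"pics/{n}0.png",p["image"])
    print(n,p["position"],p["orientation"],p["fx"],p["D"])
    for t in ("console","hundreds_top","tens_top","units_top","load_key_top","clamp"):
        print(t,[(x["xyz"],x["score"]) for x in env.search_frame(p,t)[:2]])
s=env.read_state();print(s["clock"],s["tool_rot"],s["force"])
E
```

```text
top [0.42449648 0.03521611 1.14353546] [  3.7331778   -0.42057876 -89.27064717] 543.7141775826196 [-0.05910138  0.          0.          0.          0.        ]
console [([0.51, -0.0712, 0.0603], 0.8)]
hundreds_top [([0.5086, -0.0178, 0.0645], 0.57), ([0.5067, -0.0147, 0.0651], 0.56)]
tens_top [([0.5084, -0.0531, 0.0626], 0.53)]
units_top [([0.5155, -0.0888, 0.0617], 0.58), ([0.5375, 0.1263, -0.0001], 0.52)]
load_key_top [([0.5143, -0.1478, 0.0819], 0.64), ([0.5152, -0.09, 0.0628], 0.22)]
clamp [([0.4221, 0.2595, 0.0594], 0.91)]
scene [1.49645093 0.43915484 0.82970492] [ 56.01967389  -0.49386242 112.79714214] 582.8138153193329 [-0.12702414  0.          0.          0.          0.        ]
console [([0.5498, -0.0596, 0.0615], 0.8)]
hundreds_top []
tens_top [([0.5196, -0.0526, 0.0674], 0.53)]
units_top [([0.5159, -0.094, 0.0714], 0.42)]
load_key_top [([0.5175, -0.1478, 0.0777], 0.63)]
clamp [([0.4233, 0.2662, 0.0386], 0.64)]
0.7 [-1.79998199e+02  7.09570202e-04 -1.61848436e+02] [-0.04966575  0.07255935 -0.18244623]
```

```bash
cat > h.py <<'E'
from workcell import env
import numpy as np, cv2
from scipy.spatial.transform import Rotation as R
def cam(p):
    return R.from_euler("xyz",p["orientation"],degrees=True).as_matrix(), np.array(p["position"]), np.array([[p["fx"],0,p["cx"]],[0,p["fy"],p["cy"]],[0,0,1.]]), np.array(p["D"])
def ray(p,u,v,z):
    M,c,K,D=cam(p); x,y=cv2.undistortPoints(np.array([[[u,v]]],float),K,D)[0,0]
    d=M@np.array([x,-y,-1]); return c+d*(z-c[2])/d[2]
def proj(p,X):
    M,c,K,D=cam(p); q=(np.atleast_2d(X)-c)@M*[1,-1,-1]
    return cv2.projectPoints(q[:,None],np.zeros(3),np.zeros(3),K,D)[0][:,0]
E
python3 - <<'E'
from h import *
env.gripper_to(0.0)
env.goto([0.43,-0.08,0.30],[180,0,180])
p=env.grab_frame("wrist"); cv2.imwrite("pics/w0.png",p["image"])
print(p["position"],p["orientation"],p["fx"],p["cx"],p["cy"])
for t in ("hundreds_top","tens_top","units_top","load_key_top"):
    print(t,[(x["xyz"],x["score"]) for x in env.search_frame(p,t)[:2]])
s=env.read_state();print(s["clock"],s["joint_positions"],s["force"],s["opening"])
E
```

```text
[ 0.35550037 -0.08067061  0.46163725] [-1.56490581e+01 -2.73707165e-03  8.99279092e+01] 376.25280460660906 317.96878022616687 239.0893429493152
hundreds_top [([0.5012, -0.0172, 0.068], 0.59)]
tens_top [([0.5055, -0.0554, 0.0662], 0.9)]
units_top [([0.5034, -0.0879, 0.0664], 0.58)]
load_key_top [([0.5099, -0.1478, 0.0795], 0.58)]
4.525 [ 1.08386278e+01  2.76507725e-01 -1.61347323e+01  8.35689998e-04
 -7.36091130e+01 -1.00889287e+02] [ 0.02754046 -0.04020559 -0.82189865] 0.00033093968169262367
```

View pics/top0.png

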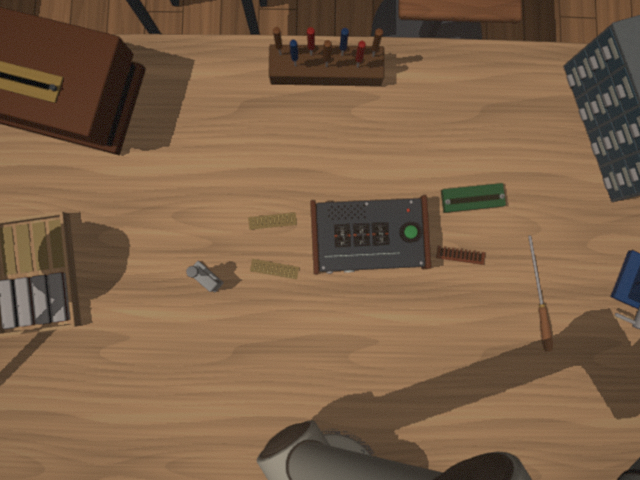

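View pics/w0.png

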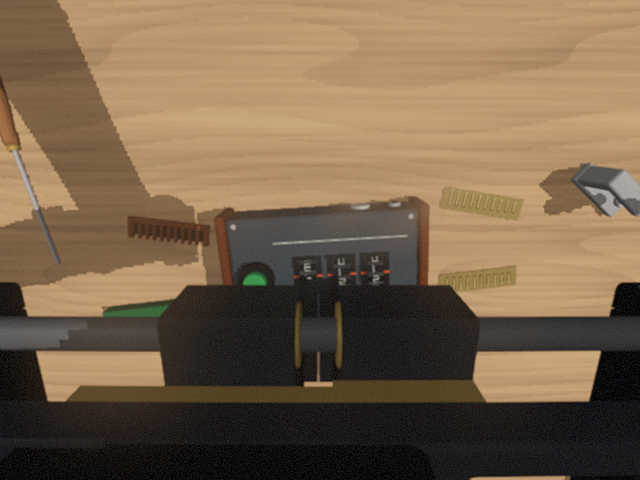

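Run:
```python
from h import *
env.goto([0.505,-0.13,0.14],[180,0,92.7])
p=env.grab_frame("wrist"); np.save("w1.npy",p,allow_pickle=True)
print(p["position"],p["orientation"])
for t in ("hundreds_top","tens_top","units_top","load_key_top"):
    print(t,[(x["xyz"],x["score"]) for x in env.search_frame(p,t)[:2]])
im=p["image"]
c=cv2.rotate(im[20:320,170:470],cv2.ROTATE_90_CLOCKWISE)
cv2.imwrite("pics/w1.png",cv2.resize(c,(600,600),interpolation=cv2.INTER_CUBIC))
h=cv2.cvtColor(im,cv2.COLOR_BGR2HSV)
m=cv2.inRange(h,(3,150,120),(20,255,255)); n,_,st,ce=cv2.connectedComponentsWithStats(m)
for s,q in zip(st[1:],ce[1:]):
    if s[4]>4: print(s,q,ray(p,*q,0.061))
s=env.read_state();print(s["clock"],s["joint_positions"],s["force"],s["opening"])
```

```text
Traceback (most recent call last):
workcell.Unreachable: the arm cannot take that pose within its joint ranges
```

```bash
cat > look.py <<'E'
from h import *
def look(name):
    env.goto([0.505,0.03,0.14],[180,0,-87.3])
    p=env.grab_frame("wrist")
    im=p["image"]
    c=cv2.rotate(im[20:320,170:470],cv2.ROTATE_90_COUNTERCLOCKWISE)
    cv2.imwrite(f"pics/{name}.png",cv2.resize(c,(600,600),interpolation=cv2.INTER_CUBIC))
    return p
E
python3 - <<'E'
from look import *
p=look("w1"); im=p["image"]
print(p["position"],p["orientation"])
for t in ("hundreds_top","tens_top","units_top","load_key_top"):
    print(t,[(x["xyz"],x["score"]) for x in env.search_frame(p,t)[:2]])
h=cv2.cvtColor(im,cv2.COLOR_BGR2HSV)
m=cv2.inRange(h,(3,150,120),(20,255,255)); n,_,st,ce=cv2.connectedComponentsWithStats(m)
for s,q in zip(st[1:],ce[1:]):
    if s[4]>4: print(s,q,ray(p,*q,0.061))
s=env.read_state();print(s["clock"],s["joint_positions"],s["force"],s["opening"])
E
```

```text
[ 0.50804826 -0.04443521  0.30208931] [-1.57120548e+01  2.63083685e-03 -1.77381506e+02]
hundreds_top [([0.5066, -0.0191, 0.065], 0.88), ([0.5137, -0.0901, 0.0689], 0.63)]
tens_top [([0.5092, -0.0562, 0.0634], 0.67)]
units_top [([0.5149, -0.0896, 0.0687], 0.95)]
load_key_top []
[314  19   5   9  43] [316.          22.81395349] [ 0.51200235 -0.10584286  0.061     ]
[315  68   4  10  37] [316.62162162  72.32432432] [ 0.51045737 -0.07936762  0.061     ]
[315  89   5  11  50] [316.96  93.92] [ 0.50971345 -0.06731546  0.061     ]
[316 134   4  10  36] [317.5 138.5] [ 0.5082097  -0.04136358  0.061     ]
[316 154   5  10  35] [317.94285714 158.42857143] [ 0.507382   -0.02926803  0.061     ]
[317 195   4   9  33] [318.45454545 199.12121212] [ 0.50587334 -0.00350978  0.061     ]
[405 255  24  10  78] [417.97435897 258.42307692] [0.43678504 0.03379316 0.061     ]
[397 256   9   7  25] [401.32 259.16] [0.44800016 0.03482727 0.061     ]
[214 258  80  11 455] [255.08131868 262.76923077] [0.5467922  0.04192563 0.061     ]
[302 258   3   4   5] [302.6 259.6] [0.51468207 0.03818073 0.061     ]
[213 262   8   7  21] [216.9047619  265.47619048] [0.5727536 0.0450746 0.061    ]
[294 265   3   3   5] [295.  265.8] [0.51968617 0.04285861 0.061     ]
[397 264   4   2   5] [398.2 264.8] [0.44969197 0.03894882 0.061     ]
[402 264   8   2   8] [405.5  264.75] [0.44473381 0.03868862 0.061     ]
6.0583 [ 2.17880948e+01  1.50802423e+01 -2.28198121e+01  2.40017971e-03
 -5.20424355e+01 -1.91254975e+01] [ 0.11934499  0.03621261 -0.14921188] 0.0039875288916275415
```

View pics/w1.png

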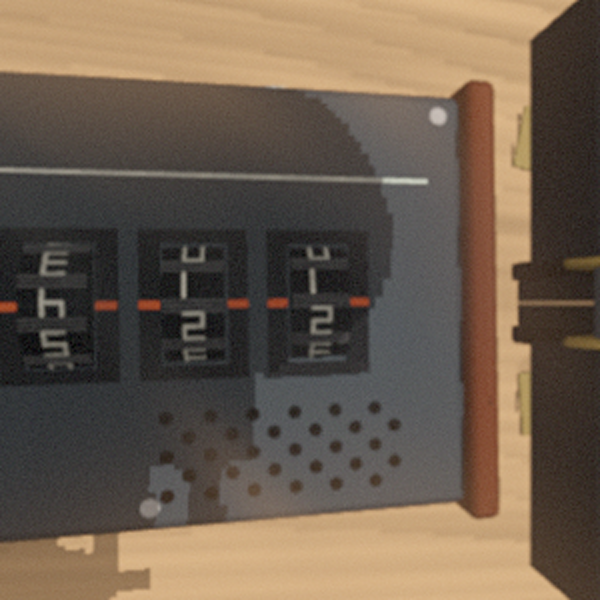

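```bash
cat > act.py <<'E'
from look import *
a=np.radians(3.45); EX=np.array([np.cos(a),np.sin(a),0])
T={"h":[.5066,-.0164],"t":[.5090,-.0543],"u":[.5112,-.0926],"k":[.5148,-.1515]}
O=[180,0,-86.55]
def stroke(w,d,depth=.0047):
    "roll the top of wheel w by d metres along console x (+ lowers the number)"
    P=lambda s,z: list(np.array(T[w]+[z])+EX*s)
    env.goto(P(-d/2,.082),O)
    f0=np.array(env.read_state()["force"])
    hit=env.move_straight(P(-d/2,.070-depth),rate=.03,force_limit=25)
    s=env.read_state(); print(w,hit,"press",np.round(np.array(s["force"])-f0,1),round(s["position"][2],4))
    if not hit:
        env.move_straight(P(d/2,.070-depth),rate=.04,force_limit=25)
        s=env.read_state(); print("  end",np.round(np.array(s["force"])-f0,1),np.round(s["position"],4))
    p=s["position"]; env.move_straight([p[0],p[1],.082],rate=.08)
E
python3 - <<'E'
from act import *
stroke("u",.0252); stroke("t",-.019); stroke("h",-.019)
look("w2"); print(env.read_state()["clock"])
E
```

```text
u False press [-1.7  1.8  6.5] 0.0657
  end [3.  1.  4.5] [ 0.5273 -0.0912  0.0668]
t False press [ 0.8 -1.4  6.4] 0.0665
  end [-2.4 -0.3  6.1] [ 0.4995 -0.0553  0.066 ]
h False press [ 2.1 -1.3  5. ] 0.0666
  end [-2.2 -0.   6. ] [ 0.497  -0.0173  0.066 ]
12.925
```

View pics/w2.png

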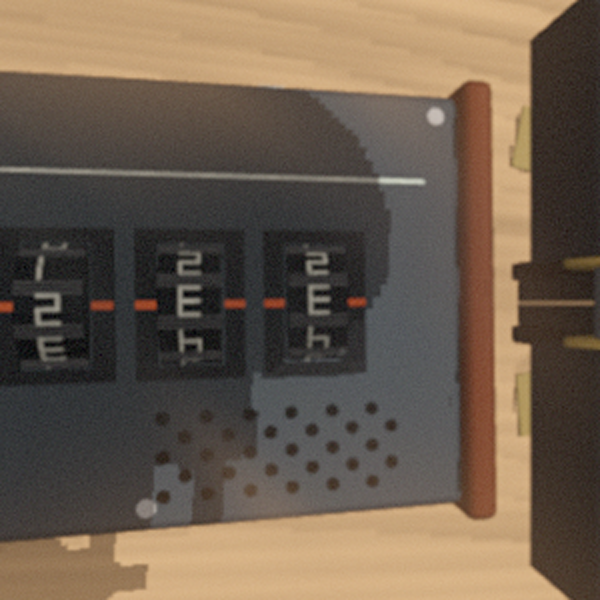

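Run:
```python
from act import *
stroke("t",-.0126,.0052); stroke("h",-.0126,.0052)
look("w3"); print(env.read_state()["clock"])
```

```text
t False press [1.4 0.7 7.3] 0.0663
  end [-0.7  1.3  7.1] [ 0.5039 -0.054   0.0661]
h False press [ 1.8 -0.6  8.4] 0.066
  end [-0.5 -0.6  7.9] [ 0.5011 -0.0171  0.0658]
17.2667
```

View pics/w3.png

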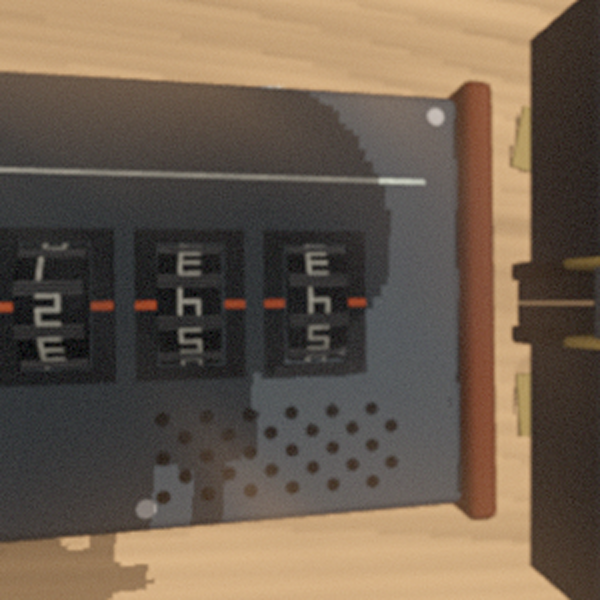

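Run:
```python
import cv2,numpy as np
a=[cv2.imread(f"pics/w{i}.png")[225:385,:250] for i in (1,3)]
c=cv2.convertScaleAbs(np.vstack(a),alpha=1.6,beta=10)
cv2.imwrite("pics/z.png",cv2.resize(c,None,fx=1.85,fy=1.85,interpolation=cv2.INTER_CUBIC))
```

```text
(no output)
```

View pics/z.png

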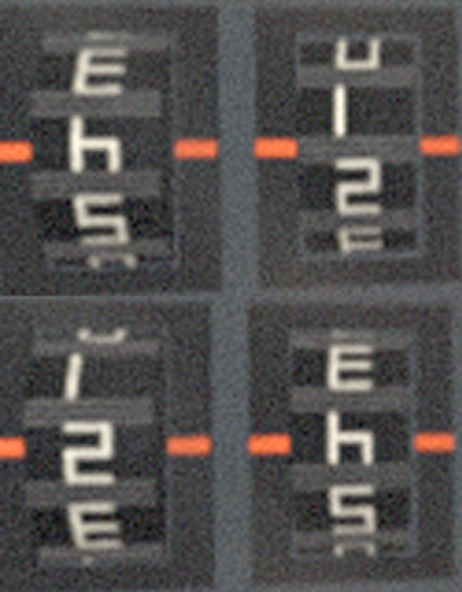

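Run:
```python
from act import *
x,y=T["k"]
env.goto([x,y,.095],O)
f0=np.array(env.read_state()["force"])
p=env.grab_frame("wrist")
hit=env.move_straight([x,y,.0690],rate=.02,force_limit=15)
env.dwell(.3)
s=env.read_state(); print(hit,np.round(np.array(s["force"])-f0,1),np.round(s["position"],4))
```

```text
True [-0.6  0.8  5. ] [ 0.5147 -0.1515  0.0744]
```

Run:
```python
from act import *
x,y=T["k"]
for z in (.0725,.071,.0695,.0685):
    hit=env.move_straight([x,y,z],rate=.01,force_limit=25)
    env.dwell(.2)
    s=env.read_state(); print(hit,np.round(s["force"],1),np.round(s["position"],4),s["clock"])
    if hit: break
```

```text
False [-5.   2.3 12.2] [ 0.5148 -0.1515  0.0743] 19.8833
False [-6.4  3.6 20.9] [ 0.5148 -0.1516  0.0741] 20.3833
False [-8.6  5.6 29. ] [ 0.5149 -0.1516  0.074 ] 20.8833
False [-11.6   6.9  32.7] [ 0.5149 -0.1516  0.0739] 21.3333
```

Run:
```python
from act import *
x,y=T["k"]
env.move_straight([x,y,.10],rate=.05)
print(np.round(env.read_state()["force"],1))
env.goto([.505,-.055,.14],O)
p=env.grab_frame("wrist"); im=p["image"]
h=cv2.cvtColor(im,cv2.COLOR_BGR2HSV)
m=cv2.inRange(h,(50,120,60),(80,255,255)); n,_,st,ce=cv2.connectedComponentsWithStats(m)
for s,q in zip(st[1:],ce[1:]):
    if s[4]>30: print(s,q,ray(p,*q,0.076),ray(p,*q,.07))
print([(d["xyz"],d["score"]) for d in env.search_frame(p,"load_key_top")])
print([(d["xyz"],d["score"]) for d in env.search_frame(p,"load_key")])
pt=proj(p,[T["k"]+[.076]]);print(pt)
c=cv2.rotate(im[0:300,170:470],cv2.ROTATE_90_COUNTERCLOCKWISE)
cv2.imwrite("pics/k1.png",cv2.resize(c,(600,600),interpolation=cv2.INTER_CUBIC))
```

```text
[-0.3 -0.7  0.1]
[ 288   67   45   49 1568] [310.1619898   91.76466837] [ 0.51453653 -0.15079652  0.076     ] [ 0.51468647 -0.15138894  0.07      ]
[([0.5165, -0.1468, 0.0811], 0.84), ([0.5123, -0.1224, 0.058], 0.48)]
[([0.5169, -0.1447, 0.0784], 0.78)]
[[309.76404403  90.40601521]]
```

View pics/k1.png

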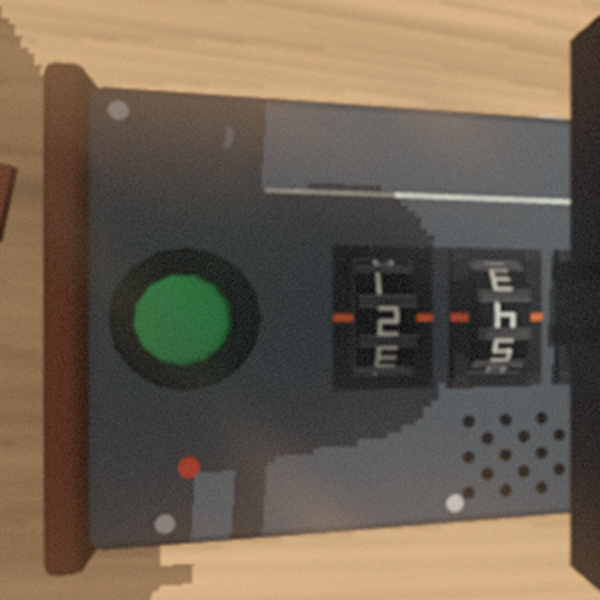

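Run:
```python
from act import *
x,y=T["k"]
env.goto([x,y,.082],O); env.dwell(.3); f0=np.array(env.read_state()["force"])
for z in (.0775,.0765,.0757,.075,.0743,.0735):
    env.move_straight([x,y,z],rate=.02,force_limit=25); env.dwell(.15)
    s=env.read_state(); print(z,np.round(np.array(s["force"])-f0,1),np.round(np.array(s["wrist_torque"]),2),np.round(s["position"],4))
p=env.grab_frame("scene"); u,v=proj(p,[[x,y,.076]])[0]; print(u,v,s["clock"])
u,v=int(u),int(v)
cv2.imwrite("pics/s1.png",cv2.resize(p["image"][v-60:v+40,u-70:u+63],None,fx=6,fy=6,interpolation=cv2.INTER_CUBIC))
env.move_straight([x,y,.09],rate=.05)
```

```text
0.0775 [2.  2.3 1.9] [ 0.61 -0.11 -0.04] [ 0.5154 -0.1513  0.0779]
0.0765 [1.8 1.9 2.9] [ 0.62 -0.37 -0.06] [ 0.5152 -0.1515  0.0767]
0.0757 [2.1 2.9 3.9] [ 0.67 -0.59  0.03] [ 0.5152 -0.1515  0.0759]
0.075 [3.3 1.2 2.9] [ 0.6  -0.85 -0.01] [ 0.5152 -0.1515  0.0752]
0.0743 [4.5 1.8 5.1] [ 0.58 -0.9   0.03] [ 0.5152 -0.1515  0.0745]
0.0735 [2.7 3.6 9.2] [ 0.82 -0.5   0.05] [ 0.5153 -0.1515  0.0744]
249.6238617971676 222.59509765716388 26.1167
```

View pics/s1.png

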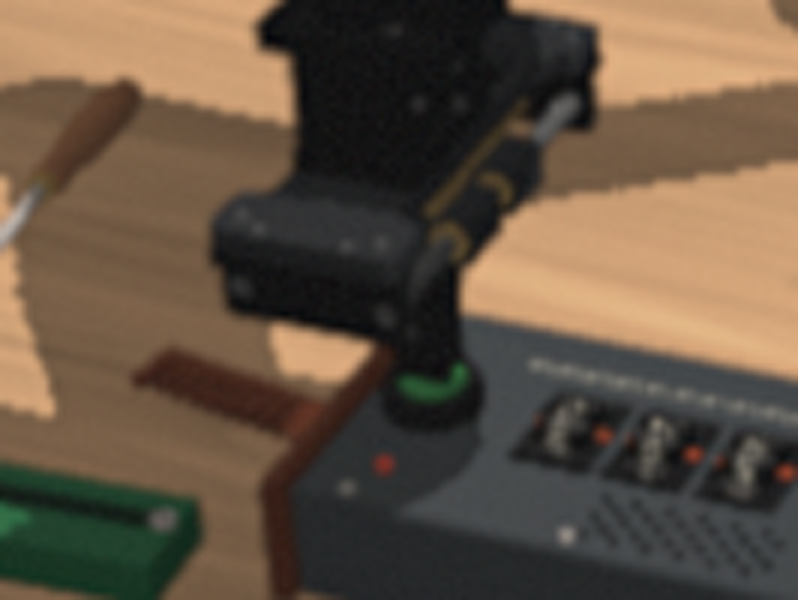

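Run:
```python
from act import *
x,y=T["k"]
env.goto([x,y,.088],O); env.dwell(.5)
for z in (.086,.083,.081,.080,.079,.078,.077,.076,.075,.0738):
    env.move_straight([x,y,z],rate=.02,force_limit=25); env.dwell(.1)
    F=[]
    for i in range(10): env.dwell(.02); s=env.read_state(); F.append(s["force"])
    F=np.array(F); print(z,np.round(F.mean(0),2),np.round(F.std(0),2),np.round(s["position"][2],4))
print(s["clock"])
env.move_straight([x,y,.09],rate=.05)
```

```text
0.086 [-0.11  0.07 -0.12] [0.44 0.73 0.45] 0.086
0.083 [-0.29  0.08 -0.23] [0.54 0.64 0.45] 0.083
0.081 [-0.02 -0.25 -0.16] [0.5  0.52 0.63] 0.081
0.08 [-0.06  0.04  1.66] [0.33 0.58 0.23] 0.0802
0.079 [ 0.39 -0.06  2.15] [0.42 0.33 0.5 ] 0.0791
0.078 [ 0.77 -0.27  2.7 ] [0.48 0.43 0.36] 0.0781
0.077 [ 0.76 -0.24  3.31] [0.57 0.27 0.42] 0.0771
0.076 [ 1.39 -0.22  3.87] [0.47 0.43 0.48] 0.0761
0.075 [ 1.9  -0.29  4.21] [0.43 0.49 0.33] 0.0751
0.0738 [0.88 0.09 7.35] [0.35 0.34 0.48] 0.0744
32.6167
```

Run:
```python
from act import *
for w,s in (("u",0),("u",.008),("t",0),("h",0)):
    P=lambda z: list(np.array(T[w]+[z])+EX*s)
    env.goto(P(.080),O); env.dwell(.2)
    hit=env.move_straight(P(.067),rate=.01,force_limit=3)
    st=env.read_state(); print(w,s,hit,np.round(st["force"],1),round(st["position"][2],4))
    env.move_straight(P(.080),rate=.05)
p=look("w4"); print(env.read_state()["clock"])
```

```text
u 0 True [0.1 0.5 4.3] 0.0701
u 0.008 True [0.8 0.6 3.1] 0.0699
t 0 True [-0.8  0.2  3.9] 0.07
h 0 True [-1.5 -0.5  4.1] 0.07
40.75
```

View pics/w4.png

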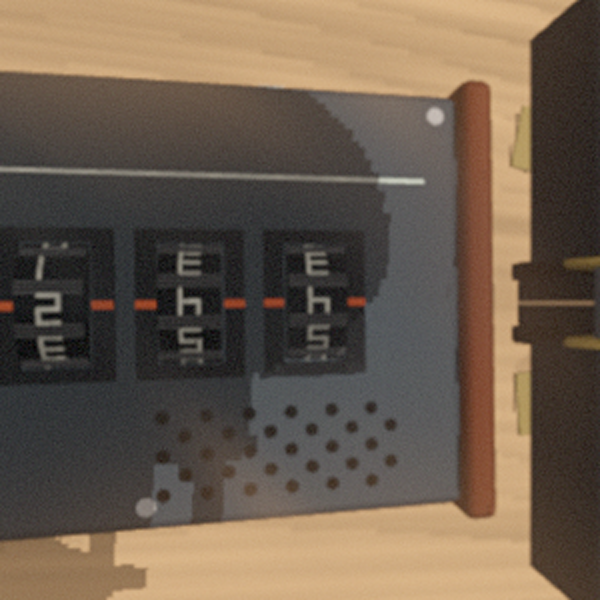

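Run:
```python
from act import *
env.move_straight([.505,.03,.18])
print(env.close_job(), env.read_state()["clock"])
```

```text
the job is handed in; nothing more can be done
the job is handed in; nothing more can be done
```

I handed the job in with the wheels showing 4-4-2, sprung up and locked. The green key was pushed to its end stop and released. The pass or fail result was not shown. The hardest press read about 33 N, on the key's end stop, well above fingertip force but under the 45 N limit.

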